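# Nest the desk cups and press the sticky caddy into its corner

## Robot

A 6-joint arm with a two-finger parallel gripper is mounted at the origin on the work surface. World frame = base frame: x ahead of the robot, y to its left, z up, the work surface at z = 0. Lengths are in mm, angles in rad, forces in N, time in s.
With the tool pointing down it reaches from about 400 to 925 mm from the base axis. Payload 12.5 kg.
Tool frame: the origin (TCP) lies midway between the tips of the shut fingers; the grasp point (between the pads) lies 19 mm behind it; z points along the fingers, y is the line along which they close (so a half turn about z gives the same grasp; the last joint's range is limited). The gripper opens to 95 mm and grips with 3 to 60 N. Pads are 20 mm wide; open, the fingers measure 119 mm over their backs; the gripper's body (75 mm by 180 mm) begins 59 mm behind the grasp point.
Start: joints at [1.074, 0.491, 1.559, -0, 1.092, -0.106], TCP at [238.067, 577.906, 179.861] pointing down, gripper open.
Joint ranges: [-3.1, 3.1], [-0.84, 2.19], [0.05, 2.79], [-1.13, 4.28], [0.06, 2.93], [-2.69, 2.69]. Speed limits (rad/s): [2.22, 2.22, 2.79, 3.14, 3.14, 3.14].

## Interface

Orientations are given as [roll, pitch, yaw] about the fixed x, y, z axes, in that order (R = Rz(yaw) Ry(pitch) Rx(roll)).
In Python, from cell import * gives the robot as it stands. The module is installed in compiled form; this text tells all that it offers.
- The arm moves only by the tool arm_command, never from a script. Its arguments are lists of equal length, an entry for each row: "delta_pos": the shift along the world's x, y, z in units of 250 mm (1.0 is 250 mm), a list of three; "delta_rot": the turn, a rotation vector about the world's x, y, z in units of 90 degrees (1.0 is 90 degrees), a list of three; "claw": the closure, from 0 (fully open) to 1 (shut). In form: {"delta_pos": [[tx, ty, tz], ...], "delta_rot": [[wx, wy, wz], ...], "claw": [claw, ...]}. A call has exactly 5 rows; each row is the pose to reach, as a shift and turn from the pose commanded when the call began; what a row does not reach only later rows make up. A row lasts 1/12 s, in which the tool goes at most 41.7 mm and 7.16 degrees, less where a joint would pass 70% of its speed; a pose out of reach is approached as far as the arm can. A call with a number of a shift or a turn outside -1 to 1 is refused whole. A call with a gripper value outside its range is refused whole. The fingers move at their own pace and stop on an object; the grip force is fixed at half the most. Time passes only in rows, so rows that repeat a pose let the fingers close, or fill a call up. It gives the time, the measured TCP pose, the force, the opening and the grip force at its end, in the units of the state.
- state(): the state, without advancing time (a new reading comes with each control period).
- read_camera(name): name is "scene" or "top" or "wrist"; returns the picture (420x560x3 uint8, red, green, blue); there is no depth.
- calibration(name): a dict with "camera_matrix" (3x3 intrinsics, pixels), "T" (4x4, takes a point from camera to world coordinates). Camera axes: x right, y down, z forward; pixel columns grow to the right and rows downward; lengths in mm; the calibration is good to about 2 mm. A picture is of the moment at which its call begins: read the wrist's pose just before it. calibration takes no time and is no camera call; for the wrist camera it gives the pose at the moment of the call.
- job_done(): hands the job in; it is judged then, once.
The state is a dict: "t": time; "joints": joint angles; "qvel": joint speeds; "tau": joint torques, N m; "eef_pos": TCP position; "tcp_rot": TCP orientation; "ft_force": force on the tool from outside, world axes, zero at the start; "moment": the same for the moment, N m; "opening": opening from 0.0 (shut) to 1.0 (fully open); "grip_force": force on a finger pad.
Only numpy, scipy, OpenCV 4.12 (cv2) and the standard library are available. Lean on these libraries where they do the work, as an engineer would, in place of code of your own. Each camera call takes 0.05 s, during which the arm holds its last target. There are 200 camera calls.

## Task

Tidy the pen holders: stand the blue cup in the pink square caddy, then stand the yellow cup in the blue one. Then slide the caddy, fin side outward, into the wooden corner so that its two sides with the sticky pads lie flat against both fences, and finish still holding it with the fingers, pressed against both fences at once, so the pads can take. Keep the caddy and cups upright, and leave the other things on the desk where they are.

Things in the scene. Friction and masses are not known exactly. Their poses are not given: they have to be found in the camera images.
- caddy: pink square open-topped caddy, loose, about 0.25 kg: 78 x 78 mm outside, 60 mm high, walls and floor 4 mm (inside 70 x 70 mm). Origin at the centre of its underside, z up. White sticky pads on its +x and +y faces (for looks: they do not really stick; slid along the desk it drags with up to about 4 N, more if pressed down); a wooden upright grip fin stands out diagonally from its -x-y vertical edge
- caddy_fin (a point): grip point on the caddy's wooden fin, 50 mm above its underside and 80 mm from its vertical centre line along the (-x,-y) diagonal of the caddy. The fin is a plate 12 mm thick, running radially from 50 to 100 mm from the centre line, from 4 to 70 mm high: pinch it across its thickness from above
- caddy_edge (a point): foot of the caddy's +x+y vertical edge, the one that goes into the corner (39, 39, 0 mm in the caddy's frame)
- blue_cup: blue-green round straight open cup, loose, about 70 g: 56 mm outside diameter, 80 mm high, walls 3 mm, floor 4 mm. Origin at the centre of its underside. Standing in the caddy it rises 24 mm above the caddy's rim
- yellow_cup: yellow round straight open cup, loose, about 50 g: 38 mm outside diameter, 100 mm high, walls 3 mm, floor 4 mm. Origin at the centre of its underside. Standing in the blue cup it rises 24 mm above that cup's rim
- corner: wooden corner stand screwed to the desk: two fences at right angles, each 120 mm long, 18 mm thick and 60 mm high, waxed smooth (friction about 0.3), with a darker post behind where they meet. Origin at desk level at the inner corner, where the two inner faces meet. The free space lies towards its -x and -y; seated, the caddy has the same yaw and its centre is at (-39, -39 mm) in this frame
- corner_in (a point): the inner corner point at desk level (the origin of the corner stand)
- back_fence: the fence whose inner face is the plane x = 0 of the corner stand's frame, running 120 mm from the corner along -y; the caddy's +x face presses on it. Origin under its middle, 9 mm behind the inner face and 51 mm along from the inner corner
- side_fence: the fence whose inner face is the plane y = 0 of the corner stand's frame, running 120 mm from the corner along -x; the caddy's +y face presses on it. Origin under its middle, 9 mm behind the inner face and 51 mm along from the inner corner
- mug: white mug, 76 mm wide, 92 mm high, bystander; origin under its centre
- stapler: blue and black stapler, 140 x 36 x 48 mm, bystander; origin under its centre
- tape: grey tape dispenser, 130 x 55 x 78 mm, bystander; origin under its centre
- phone: phone leaning on a small metal stand, 90 x 74 x 125 mm, bystander; origin under its centre
- clip_tin: round steel tin with green lid, 66 mm wide, 38 mm high, bystander; origin under its centre
- glasses_case: black glasses case, 160 x 60 x 38 mm, bystander; origin under its centre
Mind the look-alikes: they are no part of the job. Leave any red look-alike of the blue_cup alone. What is shaped like the corner but purple is not meant.

How it is judged:
By the outcome, as a careful person would: the job done as asked, in the order asked, and still so for the second after the job is handed in, while the arm keeps its last pose, push and grip.
It also fails if it takes over 72 s, if anything falls off the work surface, if the arm or the gripper's body presses on something with over 40 N, if the wrist force passes 120 N, or if a joint passes its speed limit or range.

## Working session

There is one attempt and no reset: what is moved stays moved. The work goes in short steps, Python scripts to look and compute and a tool call to move; the robot and the scene stay as the last step left them, time stands still between calls to the robot, and variables do not carry over. Pictures are saved under pics/ and viewed, at most 10 in all, crops included, and the job is handed in when it is done.

Besides the shell and the picture viewer there is one more tool, called after ">>>" as name(argument=value, ...), one argument or row to a line, values as JSON. arm_command: Moves the arm, as the interface text tells. Shifts and turns lie within -1 to 1; 1 stands for 250 mm of shift or 90 degrees of turn. Its arguments: {"type":"object","properties":{"delta_pos":{"type":"array"},"delta_rot":{"type":"array"},"claw":{"type":"array"}},"required":["delta_pos","delta_rot","claw"]}

```bash
mkdir -p pics
python3 - <<'E'
from cell import *
import cv2,numpy as np
s=state();print(s)
for n in("scene","top"):
    c=calibration(n);print(n,c["camera_matrix"].tolist(),np.round(c["T"],3).tolist())
    im=read_camera(n);cv2.imwrite(f"pics/{n}0.png",im[:,:,::-1])
E
```

```text
{'t': 0.0, 'joints': array([ 1.07442612e+00,  4.91543263e-01,  1.55945342e+00,  2.06679688e-06,
        1.09168404e+00, -1.05622047e-01]), 'qvel': array([-0.00067997, -0.00069499,  0.00058989, -0.00107623,  0.00082317,
        0.00066839]), 'tau': array([-4.26566512e-04, -6.12640572e+01, -2.58187419e+01,  6.92199077e-02,
        4.81659151e-02, -1.29475206e-04]), 'eef_pos': array([237.90749363, 577.64663096, 179.27052283]), 'tcp_rot': array([-3.14051084e+00, -1.16533102e-04,  2.75084348e+00]), 'ft_force': array([ 1.37782464,  0.65564105, -0.05220293]), 'moment': array([-0.016808  , -0.0441722 , -0.01075144]), 'grip_force': 0.0, 'opening': 1.0010424715349207}
scene [[420.1795876186576, 0.0, 277.629669387388], [0.0, 420.1795876186576, 211.41464762919068], [0.0, 0.0, 1.0]] [[0.145, 0.661, -0.736, 1642.886], [0.989, -0.108, 0.098, -33.534], [-0.015, -0.742, -0.67, 1067.224], [0.0, 0.0, 0.0, 1.0]]
top [[429.4692954779281, 0.0, 269.6202928055989], [0.0, 429.4692954779281, 212.5955270028916], [0.0, 0.0, 1.0]] [[0.001, -0.996, 0.094, 438.7], [-1.0, -0.0, 0.003, 143.696], [-0.003, -0.094, -0.996, 1343.86], [0.0, 0.0, 0.0, 1.0]]
```

View pics/scene0.png

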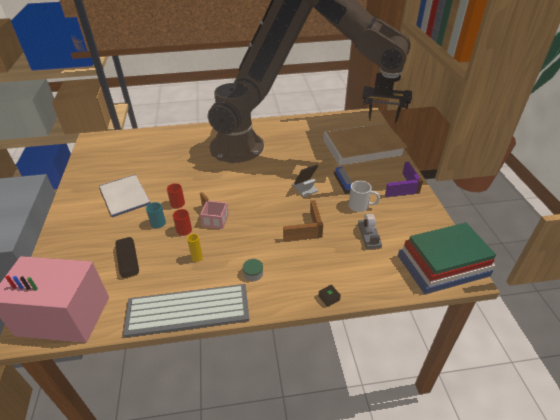

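View pics/top0.png

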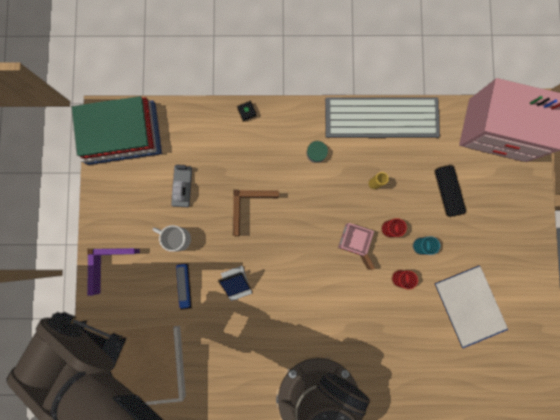

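The scene shows wooden corner at top-view (237,192), pink caddy (357,239) with fin to (370,265), blue cup (427,245), yellow cup (379,180). Look-alikes are red cups (394,228) and (405,280), and a purple corner (95,252). The blue-green cup, and the wooden corner with the dark post, match the description. Confirming in a crop while measuring.

```bash
cat > h.py <<'E'
from cell import *
import cv2,numpy as np
def ray(c,uv,z):
    K,T=c["camera_matrix"],c["T"]
    d=T[:3,:3]@np.linalg.solve(K,[uv[0],uv[1],1.]);o=T[:3,3]
    return (o+d*(z-o[2])/d[2])[:2]
def proj(c,p):
    q=np.linalg.inv(c["T"])@np.append(p,1.);q=c["camera_matrix"]@q[:3];return q[:2]/q[2]
HSV=dict(blue=((85,110,30),(100,255,255)),yellow=((20,150,60),(32,255,255)),pink=((165,40,90),(179,150,255)))
def blobs(im,name,amin=60):
    h=cv2.cvtColor(im,cv2.COLOR_RGB2HSV);m=cv2.inRange(h,*map(np.array,HSV[name]))
    m=cv2.morphologyEx(m,cv2.MORPH_CLOSE,np.ones((3,3)))
    cs=[c for c in cv2.findContours(m,cv2.RETR_EXTERNAL,cv2.CHAIN_APPROX_NONE)[0] if cv2.contourArea(c)>amin]
    return [cv2.convexHull(c) for c in cs]
def cen(c):
    m=cv2.moments(c);return np.array([m['m10'],m['m01']])/m['m00']
E
python3 - <<'E'
from h import *
H=dict(blue=40,yellow=50,pink=55)
for n in("top","scene"):
    im=cv2.imread(f"pics/{n}0.png")[:,:,::-1].copy();c=calibration(n)
    for k in H:
        for b in blobs(im,k):
            u=cen(b);print(n,k,u.round(1),cv2.contourArea(b),ray(c,u,H[k]).round(1),"rect",np.round(cv2.minAreaRect(b)[2]))
im=cv2.imread("pics/top0.png");cv2.imwrite("pics/crop.png",cv2.resize(im[160:300,220:460],None,fx=3.3,fy=3.3,interpolation=cv2.INTER_CUBIC))
for u in((237,192),(285,195),(237,235)):print(u,ray(calibration("top"),u,60))
E
```

```text
top blue [426.4 245.5] 314.0 [ 461.5 -326.1] rect 90.0
top yellow [378.2 180.4] 186.5 [ 658.7 -182.4] rect 60.0
top pink [355.9 239. ] 654.5 [ 480.4 -110.3] rect 18.0
top pink [513.  117.7] 5744.0 [ 852.8 -599.5] rect 4.0
scene yellow [194.6 247. ] 304.0 [ 655.6 -182.9] rect 79.0
scene pink [ 51.1 298.2] 7427.0 [ 802.1 -602.1] rect 5.0
scene pink [213.3 209.6] 258.5 [ 484. -115.] rect 90.0
(237, 192) [621.6713177  246.57645174]
(285, 195) [612.55738636 101.80506852]
(237, 235) [492.00694354 245.58486639]
```

View pics/crop.png

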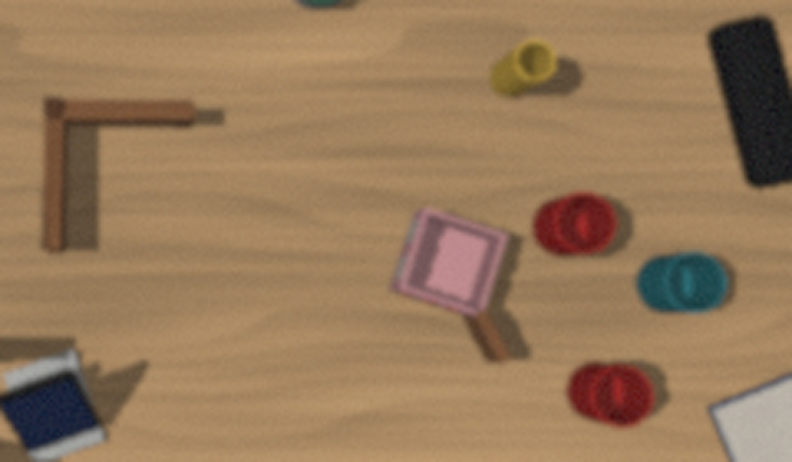

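The crop confirms it: blue-green cup at crop (683,283), apart from both reds. The caddy's fin points down-right, the pads are on the far sides, and the wooden corner opens to -x, -y. Moving to overlook the caddy and blue cup.

>>> arm_command(
  delta_pos=[
    [0.6, -0.5, 0.16],
    [0.6, -0.5, 0.16],
    [0.6, -0.5, 0.16],
    [0.6, -0.5, 0.16],
    [0.6, -0.5, 0.16],
  ],
  delta_rot=[
    [0, 0, -0.36],
    [0, 0, -0.36],
    [0, 0, -0.36],
    [0, 0, -0.36],
    [0, 0, -0.36],
  ],
  claw=[0, 0, 0, 0, 0],
)

```text
t: 0.52
eef_pos: [389.9, 451.0, 220.3]
tcp_rot: [3.141, 0.0, 2.178]
ft_force: [0.8, 0.3, -0.4]
opening: 0.998
grip_force: 0.0
```

>>> arm_command(
  delta_pos=[
    [0.32, -0.72, 0.16],
    [0.32, -0.72, 0.16],
    [0.32, -0.72, 0.16],
    [0.32, -0.72, 0.16],
    [0.32, -0.72, 0.16],
  ],
  delta_rot=[
    [0, 0, -0.36],
    [0, 0, -0.36],
    [0, 0, -0.36],
    [0, 0, -0.36],
    [0, 0, -0.36],
  ],
  claw=[0, 0, 0, 0, 0],
)

```text
t: 0.93
eef_pos: [468.7, 270.5, 260.3]
tcp_rot: [3.141, 0.0, 1.612]
ft_force: [0.3, 1.4, 1.2]
opening: 0.998
grip_force: 0.0
```

>>> arm_command(
  delta_pos=[
    [0.12, -0.76, 0.16],
    [0.12, -0.76, 0.16],
    [0.12, -0.76, 0.16],
    [0.12, -0.76, 0.16],
    [0.12, -0.76, 0.16],
  ],
  delta_rot=[
    [0, 0, -0.36],
    [0, 0, -0.36],
    [0, 0, -0.36],
    [0, 0, -0.36],
    [0, 0, -0.36],
  ],
  claw=[0, 0, 0, 0, 0],
)

```text
t: 1.35
eef_pos: [498.1, 80.1, 300.5]
tcp_rot: [3.141, 0.0, 1.046]
ft_force: [-0.2, -0.2, 0.4]
opening: 0.995
grip_force: 0.0
```

>>> arm_command(
  delta_pos=[
    [-0.08, -0.76, 0],
    [-0.08, -0.76, 0],
    [-0.08, -0.76, 0],
    [-0.08, -0.76, 0],
    [-0.08, -0.76, 0],
  ],
  delta_rot=[
    [0, 0, -0.36],
    [0, 0, -0.36],
    [0, 0, -0.36],
    [0, 0, -0.36],
    [0, 0, -0.36],
  ],
  claw=[0, 0, 0, 0, 0],
)

```text
t: 1.77
eef_pos: [477.2, -110.3, 299.7]
tcp_rot: [3.141, 0.001, 0.48]
ft_force: [0.1, 0.3, 0.1]
opening: 1.001
grip_force: 0.0
```

>>> arm_command(
  delta_pos=[
    [-0.03, -0.4, 0],
    [-0.03, -0.4, 0],
    [-0.03, -0.4, 0],
    [-0.03, -0.4, 0],
    [-0.03, -0.4, 0],
  ],
  delta_rot=[
    [0, 0, 0],
    [0, 0, 0],
    [0, 0, 0],
    [0, 0, 0],
    [0, 0, 0],
  ],
  claw=[0, 0, 0, 0, 0],
)

```text
t: 2.18
eef_pos: [470.2, -207.5, 299.4]
tcp_rot: [-3.141, 0.0, 0.487]
ft_force: [-0.9, 1.0, 0.5]
opening: 1.0
grip_force: 0.0
```

Run:
```python
from h import *
s=state();print(s["t"],s["eef_pos"],s["tcp_rot"],s["joints"])
c=calibration("wrist");im=read_camera("wrist");cv2.imwrite("pics/w1.png",im[:,:,::-1]);np.save("w1.npy",c["T"]);np.save("K.npy",c["camera_matrix"]);print(c["T"].round(3))
H=dict(blue=40,yellow=50,pink=55)
for k in H:
    for b in blobs(im,k,200):
        u=cen(b);print(k,u.round(1),cv2.contourArea(b),ray(c,u,H[k]).round(1))
```

```text
2.1833 [ 470.21089827 -207.54682915  299.38905478] [-3.14066024e+00  4.30655575e-04  4.86797465e-01] [-5.44306980e-01  2.23771960e-01  1.64750038e+00  1.14803775e-04
  1.27134150e+00  5.39658160e-01]
[[ 4.69000e-01 -8.50000e-01 -2.40000e-01  5.37481e+02]
 [-8.83000e-01 -4.51000e-01 -1.25000e-01 -1.71793e+02]
 [-2.00000e-03  2.71000e-01 -9.63000e-01  5.03689e+02]
 [ 0.00000e+00  0.00000e+00  0.00000e+00  1.00000e+00]]
yellow [427.3 380.7] 2509.0 [ 303.6 -538.7]
yellow [ 70.  326.9] 1739.0 [145.6 -54.2]
yellow [485.2 326.6] 1805.5 [ 414.6 -559.2]
yellow [337.8  16.1] 1284.5 [ 653.4 -183.9]
pink [211.7 124.1] 4176.0 [ 484.6 -111.6]
```

View pics/w1.png

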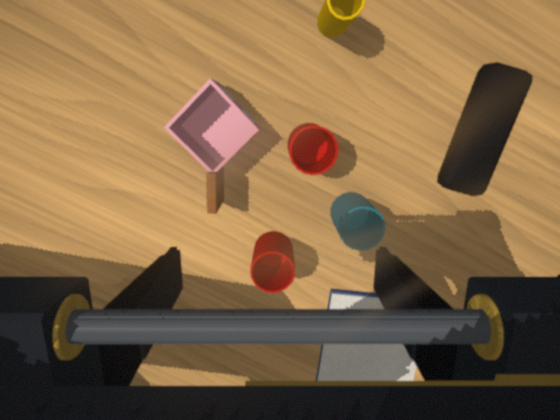

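Wrist view: caddy rim corners (167,127),(211,80),(259,130),(212,172), fin from (215,172) to (213,212), blue cup rim centre ~(359,228), reds at (313,149),(273,262), yellow (342,10).

Run:
```python
from h import *
im=cv2.imread("pics/w1.png")[:,:,::-1].copy();c=dict(T=np.load("w1.npy"),camera_matrix=np.load("K.npy"))
P=np.array([ray(c,u,60) for u in((167,127),(211,80),(259,130),(212,172))]);print(P.round(1),P.mean(0),[np.linalg.norm(P[i]-P[i-1]).round(1) for i in range(4)])
for i in range(4):
    d=P[i]-P[i-1];print(np.degrees(np.arctan2(d[1],d[0]))%90-90)
h=cv2.cvtColor(im,cv2.COLOR_RGB2HSV);print(h[228,359],h[215,345],h[205,350])
m=cv2.inRange(h,np.array([75,70,40]),np.array([110,255,255]));m[270:]=0
b=max(cv2.findContours(m,cv2.RETR_EXTERNAL,cv2.CHAIN_APPROX_NONE)[0],key=cv2.contourArea);b=cv2.convexHull(b)
u=cen(b);print("blue",u,cv2.contourArea(b),cv2.boundingRect(b),ray(c,u,40),ray(c,(359,228),80))
# fin top end
for v in((213,213),(215,172)):print("fin",ray(c,v,70))
```

```text
[[ 458.   -67.9]
 [ 528.4  -91. ]
 [ 504.9 -163.5]
 [ 434.9 -136.3]] [ 481.53062493 -114.67172559] [np.float64(72.2), np.float64(74.1), np.float64(76.2), np.float64(75.1)]
-18.673475795229606
-18.192701160219002
-17.97958149256391
-21.250589145703913
[82 50 76] [83 52 89] [83 45 96]
blue [363.15585893 216.564562  ] 586.0 (347, 206, 37, 22) [ 469.21058694 -331.78605898] [ 460.67493217 -321.03407885]
fin [ 392.63549322 -159.38449232]
fin [ 438.80778874 -140.19011332]
```

>>> arm_command(
  delta_pos=[
    [-0.036, -0.464, -0.56],
    [-0.036, -0.464, -0.56],
    [-0.036, -0.464, -0.56],
    [-0.036, -0.464, -0.56],
    [-0.036, -0.464, -0.56],
  ],
  delta_rot=[
    [0, 0, 0],
    [0, 0, 0],
    [0, 0, 0],
    [0, 0, 0],
    [0, 0, 0],
  ],
  claw=[0, 0, 0, 0, 0],
)

```text
t: 2.65
eef_pos: [460.6, -323.2, 156.1]
tcp_rot: [-3.138, 0.002, 0.489]
ft_force: [-0.9, 1.1, -0.7]
opening: 1.0
grip_force: 0.0
```

Run:
```python
from h import *
s=state();print(s["t"],s["eef_pos"],s["tcp_rot"])
c=calibration("wrist");im=read_camera("wrist");cv2.imwrite("pics/w2.png",im[:,:,::-1])
h=cv2.cvtColor(im,cv2.COLOR_RGB2HSV)
m=cv2.inRange(h,np.array([75,35,40]),np.array([105,255,255]));m=cv2.morphologyEx(m,cv2.MORPH_OPEN,np.ones((3,3)))
b=max(cv2.findContours(m,cv2.RETR_EXTERNAL,cv2.CHAIN_APPROX_NONE)[0],key=cv2.contourArea);b=cv2.convexHull(b)
u=cen(b);print("blue",u,cv2.contourArea(b),cv2.boundingRect(b),ray(c,u,40),"pred rim",proj(c,(461,-323,80)),proj(c,s["eef_pos"]))
```

```text
2.65 [ 460.62222277 -323.15527921  156.05048069] [-3.13761026e+00  1.76245810e-03  4.89194613e-01]
blue [281.19149754 202.32464637] 4336.0 (247, 161, 70, 81) [ 457.70401179 -326.97903779] pred rim [278.8818438  208.96535395] [278.54014908 243.93454136]
```

View pics/w2.png

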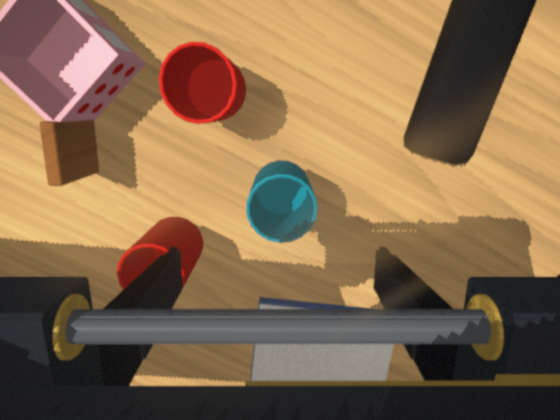

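Blue rim centre (281,208) vs predicted (279,209): aligned, and the fingers are clear of the reds. Grasping and lifting.

>>> arm_command(
  delta_pos=[
    [0, 0, -0.13],
    [0, 0, -0.26],
    [0, 0, -0.384],
    [0, 0, -0.384],
    [0, 0, -0.384],
  ],
  delta_rot=[
    [0, 0, 0],
    [0, 0, 0],
    [0, 0, 0],
    [0, 0, 0],
    [0, 0, 0],
  ],
  claw=[0, 0, 0, 0, 0],
)

```text
t: 3.12
eef_pos: [462.1, -321.8, 64.7]
tcp_rot: [-3.14, 0.0, 0.49]
ft_force: [-0.2, 0.9, 0.8]
opening: 1.002
grip_force: 0.0
```

>>> arm_command(
  delta_pos=[
    [0, 0, 0],
    [0, 0, 0],
    [0, 0, 0],
    [0, 0, 0],
    [0, 0, 0],
  ],
  delta_rot=[
    [0, 0, 0],
    [0, 0, 0],
    [0, 0, 0],
    [0, 0, 0],
    [0, 0, 0],
  ],
  claw=[1, 1, 1, 1, 1],
)

```text
t: 3.53
eef_pos: [461.8, -323.3, 64.8]
tcp_rot: [3.14, -0.0, 0.489]
ft_force: [0.4, 0.4, 0.5]
opening: 0.704
grip_force: 0.0
```

>>> arm_command(
  delta_pos=[
    [0, 0, 0],
    [0, 0, 0],
    [0, 0, 0],
    [0, 0, 0],
    [0, 0, 0],
  ],
  delta_rot=[
    [0, 0, 0],
    [0, 0, 0],
    [0, 0, 0],
    [0, 0, 0],
    [0, 0, 0],
  ],
  claw=[1, 1, 1, 1, 1],
)

```text
t: 3.95
eef_pos: [461.5, -323.1, 63.8]
tcp_rot: [-3.142, 0.0, 0.489]
ft_force: [-0.4, 0.0, -1.2]
opening: 0.355
grip_force: 0.0
```

>>> arm_command(
  delta_pos=[
    [0, 0, 0],
    [0, 0, 0],
    [0, 0, 0],
    [0, 0, 0],
    [0, 0, 0],
  ],
  delta_rot=[
    [0, 0, 0],
    [0, 0, 0],
    [0, 0, 0],
    [0, 0, 0],
    [0, 0, 0],
  ],
  claw=[1, 1, 1, 1, 1],
)

```text
t: 4.37
eef_pos: [461.6, -323.1, 63.9]
tcp_rot: [3.141, -0.0, 0.489]
ft_force: [-0.1, -0.5, -0.6]
opening: 0.024
grip_force: 0.0
```

Run:
```python
from h import *
s=state();print(s["t"],s["eef_pos"],s["opening"],s["grip_force"])
im=read_camera("wrist");im2=read_camera("scene");cv2.imwrite("pics/w3.png",np.hstack([im[:,100:460],cv2.resize(im2[160:280,100:260],(440,420))])[:,:,::-1])
```

```text
4.3667 [ 461.5811866  -323.10571372   63.86400759] 0.02392956123766475 0.0
```

View pics/w3.png

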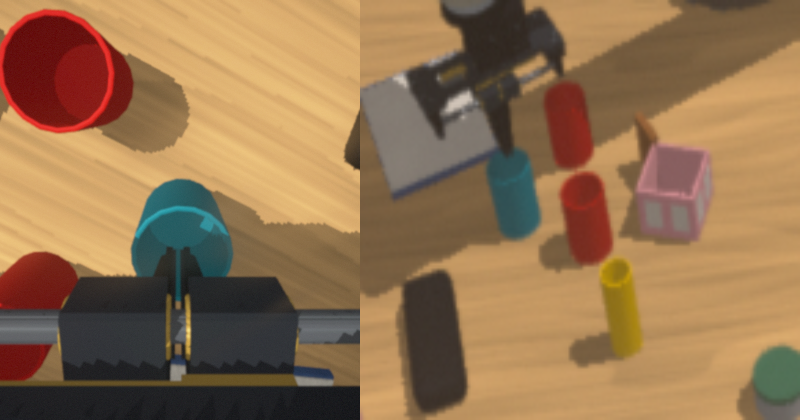

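The fingers shut without meeting the cup: tips appear inside the rim at crop (180,250), with the cup still upright. I'll raise the arm and check the open-tip geometry.

>>> arm_command(
  delta_pos=[
    [0, 0, 0.1],
    [0, 0, 0.2],
    [0, 0, 0.3],
    [0, 0, 0.3],
    [0, 0, 0.3],
  ],
  delta_rot=[
    [0, 0, 0],
    [0, 0, 0],
    [0, 0, 0],
    [0, 0, 0],
    [0, 0, 0],
  ],
  claw=[1, 1, 1, 1, 1],
)

```text
t: 4.88
eef_pos: [461.9, -323.4, 139.9]
tcp_rot: [3.139, -0.001, 0.489]
ft_force: [0.4, 0.8, -0.3]
opening: 0.005
grip_force: 0.0
```

Run:
```python
from h import *
s=state();c=calibration("wrist");p=s["eef_pos"];print(s["t"],p,s["opening"]);Ti=np.linalg.inv(c["T"]);print(c["camera_matrix"][0,0],"tcp depth",Ti@np.append(p,1))
y=np.array([.469,-.883,0])
for up in(0,10,20,30):
    q=p+[0,0,up];print(up,proj(c,q-47.5*y).round(),proj(c,q+47.5*y).round(),proj(c,q).round())
for n in("wrist",):
    im=read_camera(n);a=im
sc=read_camera("scene");c2=calibration("scene");u=proj(c2,p);print("scene tcp",u)
x0,y0=int(u[0])-50,int(u[1])-60
cv2.imwrite("pics/w4.png",np.hstack([a[180:320,180:380].repeat(3,0).repeat(3,1)[:, :420][:420],cv2.resize(sc[y0:y0+105,x0:x0+90],(360,420))])[:,:,::-1]);print(x0,y0)
```

```text
4.8833 [ 461.94925973 -323.40939651  139.94188104] 0.004544468295905854
374.07713146565146 tcp depth [  0.47577114  17.90754995 217.29650638   1.        ]
0 [197. 244.] [360. 244.] [279. 244.]
10 [193. 250.] [364. 250.] [279. 250.]
20 [189. 257.] [368. 257.] [279. 257.]
30 [184. 265.] [373. 265.] [279. 265.]
scene tcp [150.0619982  193.70384385]
100 133
```

View pics/w4.png

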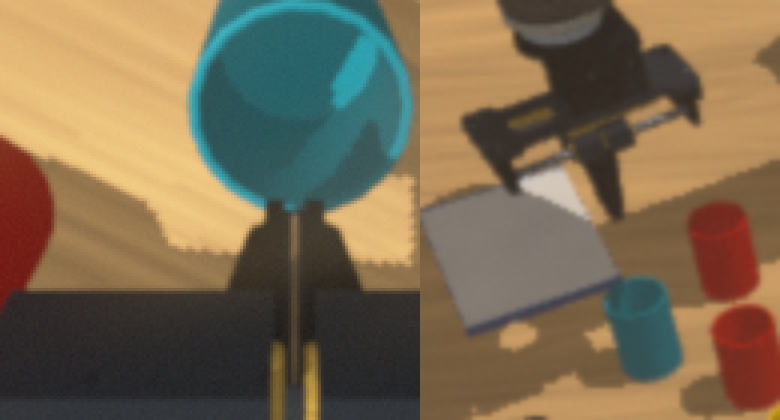

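Both views put the fingertips about 25 mm higher than the reported TCP: scene tip at (148.8,187.5) against (150,193.7) predicted. That explains the miss. Reopening and grasping lower.

>>> arm_command(
  delta_pos=[
    [0, 0, 0],
    [0, 0, 0],
    [0, 0, 0],
    [0, 0, 0],
    [0, 0, 0],
  ],
  delta_rot=[
    [0, 0, 0],
    [0, 0, 0],
    [0, 0, 0],
    [0, 0, 0],
    [0, 0, 0],
  ],
  claw=[0, 0, 0, 0, 0],
)

```text
t: 5.4
eef_pos: [461.5, -323.0, 138.5]
tcp_rot: [-3.141, 0.0, 0.489]
ft_force: [1.2, 0.5, -0.3]
opening: 0.302
grip_force: 0.0
```

>>> arm_command(
  delta_pos=[
    [0, 0, 0],
    [0, 0, 0],
    [0, 0, 0],
    [0, 0, 0],
    [0, 0, 0],
  ],
  delta_rot=[
    [0, 0, 0],
    [0, 0, 0],
    [0, 0, 0],
    [0, 0, 0],
    [0, 0, 0],
  ],
  claw=[0, 0, 0, 0, 0],
)

```text
t: 5.82
eef_pos: [461.6, -323.1, 138.9]
tcp_rot: [3.141, 0.0, 0.489]
ft_force: [0.2, -0.2, -0.1]
opening: 0.648
grip_force: 0.0
```

>>> arm_command(
  delta_pos=[
    [0, 0, 0],
    [0, 0, 0],
    [0, 0, 0],
    [0, 0, 0],
    [0, 0, 0],
  ],
  delta_rot=[
    [0, 0, 0],
    [0, 0, 0],
    [0, 0, 0],
    [0, 0, 0],
    [0, 0, 0],
  ],
  claw=[0, 0, 0, 0, 0],
)

```text
t: 6.23
eef_pos: [461.6, -323.1, 138.9]
tcp_rot: [3.142, -0.0, 0.489]
ft_force: [0.9, -0.1, 0.3]
opening: 0.977
grip_force: 0.0
```

>>> arm_command(
  delta_pos=[
    [0, 0, -0.1],
    [0, 0, -0.2],
    [0, 0, -0.3],
    [0, 0, -0.36],
    [0, 0, -0.4],
  ],
  delta_rot=[
    [0, 0, 0],
    [0, 0, 0],
    [0, 0, 0],
    [0, 0, 0],
    [0, 0, 0],
  ],
  claw=[0, 0, 0, 0, 0],
)

```text
t: 6.65
eef_pos: [461.1, -322.7, 37.1]
tcp_rot: [-3.14, 0.001, 0.489]
ft_force: [0.4, 0.4, -0.4]
opening: 1.001
grip_force: 0.0
```

>>> arm_command(
  delta_pos=[
    [0, 0, 0],
    [0, 0, 0],
    [0, 0, 0],
    [0, 0, 0],
    [0, 0, 0],
  ],
  delta_rot=[
    [0, 0, 0],
    [0, 0, 0],
    [0, 0, 0],
    [0, 0, 0],
    [0, 0, 0],
  ],
  claw=[1, 1, 1, 1, 1],
)

```text
t: 7.07
eef_pos: [461.9, -323.4, 39.8]
tcp_rot: [3.14, -0.001, 0.489]
ft_force: [0.5, -0.4, -0.5]
opening: 0.707
grip_force: 0.0
```

>>> arm_command(
  delta_pos=[
    [0, 0, 0],
    [0, 0, 0],
    [0, 0, 0],
    [0, 0, 0],
    [0, 0, 0],
  ],
  delta_rot=[
    [0, 0, 0],
    [0, 0, 0],
    [0, 0, 0],
    [0, 0, 0],
    [0, 0, 0],
  ],
  claw=[1, 1, 1, 1, 1],
)

```text
t: 7.48
eef_pos: [461.9, -323.4, 39.3]
tcp_rot: [3.14, -0.0, 0.489]
ft_force: [-0.5, -0.9, 5.9]
opening: 0.583
grip_force: 30.0
```

Gripped at 55 mm, which matches the cup. Lifting clear and moving next to the caddy to re-measure it close up.

>>> arm_command(
  delta_pos=[
    [0, 0, 0.05],
    [0, 0, 0.15],
    [0, 0, 0.3],
    [0, 0, 0.44],
    [0, 0, 0.44],
  ],
  delta_rot=[
    [0, 0, 0],
    [0, 0, 0],
    [0, 0, 0],
    [0, 0, 0],
    [0, 0, 0],
  ],
  claw=[1, 1, 1, 1, 1],
)

```text
t: 7.9
eef_pos: [463.4, -324.6, 154.7]
tcp_rot: [3.134, -0.003, 0.489]
ft_force: [0.6, -0.7, -0.7]
opening: 0.577
grip_force: 30.0
```

>>> arm_command(
  delta_pos=[
    [-0.02, 0.1, 0],
    [-0.04, 0.26, 0],
    [-0.06, 0.42, 0],
    [-0.08, 0.56, 0],
    [-0.1, 0.64, 0],
  ],
  delta_rot=[
    [0, 0, 0],
    [0, 0, 0],
    [0, 0, 0],
    [0, 0, 0],
    [0, 0, 0],
  ],
  claw=[1, 1, 1, 1, 1],
)

```text
t: 8.32
eef_pos: [435.2, -160.0, 148.3]
tcp_rot: [-3.14, 0.001, 0.49]
ft_force: [0.8, -0.9, -0.1]
opening: 0.579
grip_force: 30.0
```

Run:
```python
from h import *
s=state();c=calibration("wrist");im=read_camera("wrist");p=s["eef_pos"];print(s["t"],p,s["opening"],s["ft_force"])
np.save("w5.npy",c["T"]);cv2.imwrite("pics/w5.png",im[:,:,::-1])
for b in blobs(im,"pink",500):
    r=cv2.approxPolyDP(b,6,True)[:,0];print(cv2.contourArea(b),r.tolist(),[ray(c,u,60).round(1).tolist() for u in r])
h=cv2.cvtColor(im,cv2.COLOR_RGB2HSV);m=cv2.inRange(h,np.array([75,35,40]),np.array([105,255,255]));m=cv2.morphologyEx(m,cv2.MORPH_OPEN,np.ones((3,3)))
b=max(cv2.findContours(m,cv2.RETR_EXTERNAL,cv2.CHAIN_APPROX_NONE)[0],key=cv2.contourArea);print("cup",cv2.boundingRect(b),[proj(c,p+[0,0,d]).round() for d in(0,20,40)])
for n in("top","scene"):
    i=read_camera(n);cv2.imwrite(f"pics/{n}5.png",i[:,:,::-1])
```

```text
8.3167 [ 435.20635046 -159.98190648  148.30693828] 0.579435638490213 [ 0.81500358 -0.85714546 -0.10782928]
10257.5 [[253, 52], [323, 129], [259, 191], [247, 190], [184, 126]] [[527.8, -89.4], [504.5, -161.4], [438.4, -140.5], [434.6, -131.7], [456.5, -66.7]]
cup (220, 186, 118, 124) [array([279., 244.]), array([279., 257.]), array([278., 273.])]
```

View pics/w5.png

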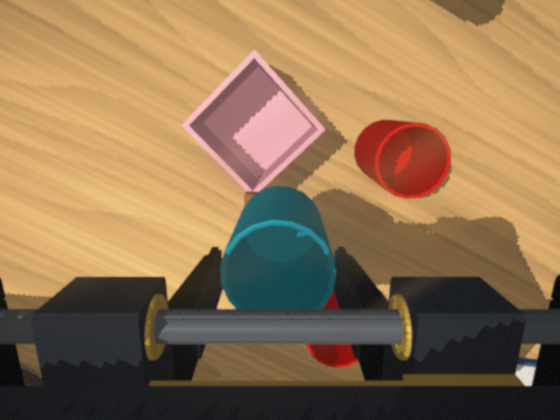

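The cup is held on axis (rim 222–335, centre row 266) and clear of everything. The caddy rim corners give a centre of ≈(480,-114). Inserting.

>>> arm_command(
  delta_pos=[
    [0.06, 0.07, 0],
    [0.12, 0.14, 0],
    [0.174, 0.196, 0],
    [0.174, 0.196, 0],
    [0.174, 0.196, 0],
  ],
  delta_rot=[
    [0, 0, 0],
    [0, 0, 0],
    [0, 0, 0],
    [0, 0, 0],
    [0, 0, 0],
  ],
  claw=[1, 1, 1, 1, 1],
)

```text
t: 8.88
eef_pos: [480.4, -114.4, 148.3]
tcp_rot: [-3.141, 0.001, 0.49]
ft_force: [-0.7, -0.5, -0.3]
opening: 0.581
grip_force: 30.0
```

>>> arm_command(
  delta_pos=[
    [0, 0, -0.08],
    [0, 0, -0.16],
    [0, 0, -0.24],
    [0, 0, -0.3],
    [0, 0, -0.32],
  ],
  delta_rot=[
    [0, 0, 0],
    [0, 0, 0],
    [0, 0, 0],
    [0, 0, 0],
    [0, 0, 0],
  ],
  claw=[1, 1, 1, 1, 1],
)

```text
t: 9.3
eef_pos: [478.7, -114.9, 66.8]
tcp_rot: [-3.139, 0.002, 0.488]
ft_force: [-0.4, 0.3, -1.5]
opening: 0.579
grip_force: 30.0
```

>>> arm_command(
  delta_pos=[
    [0, 0, -0.02],
    [0, 0, -0.04],
    [0, 0, -0.06],
    [0, 0, -0.08],
    [0, 0, -0.096],
  ],
  delta_rot=[
    [0, 0, 0],
    [0, 0, 0],
    [0, 0, 0],
    [0, 0, 0],
    [0, 0, 0],
  ],
  claw=[1, 1, 1, 1, 1],
)

```text
t: 9.72
eef_pos: [480.2, -114.2, 44.7]
tcp_rot: [3.141, -0.0, 0.489]
ft_force: [0.9, -0.1, -1.7]
opening: 0.58
grip_force: 30.0
```

No contact forces on the way down. Releasing and rising.

>>> arm_command(
  delta_pos=[
    [0, 0, -0.004],
    [0, 0, -0.004],
    [0, 0, -0.004],
    [0, 0, -0.004],
    [0, 0, -0.004],
  ],
  delta_rot=[
    [0, 0, 0],
    [0, 0, 0],
    [0, 0, 0],
    [0, 0, 0],
    [0, 0, 0],
  ],
  claw=[0.2, 0.2, 0.2, 0.2, 0.2],
)

```text
t: 10.13
eef_pos: [480.2, -114.1, 44.1]
tcp_rot: [3.141, -0.0, 0.489]
ft_force: [-0.0, -0.1, 0.1]
opening: 0.793
grip_force: 0.0
```

>>> arm_command(
  delta_pos=[
    [0, 0, 0.08],
    [0, 0, 0.2],
    [0, 0, 0.36],
    [0, 0, 0.48],
    [0, 0, 0.6],
  ],
  delta_rot=[
    [0, 0, 0],
    [0, 0, 0],
    [0, 0, 0],
    [0, 0, 0],
    [0, 0, 0],
  ],
  claw=[0, 0, 0, 0, 0],
)

```text
t: 10.55
eef_pos: [479.9, -114.0, 196.0]
tcp_rot: [3.141, -0.001, 0.489]
ft_force: [0.7, 0.6, 0.3]
opening: 0.994
grip_force: 0.0
```

>>> arm_command(
  delta_pos=[
    [0.12, -0.07, 0],
    [0.22, -0.14, 0],
    [0.3, -0.2, 0],
    [0.3, -0.2, 0],
    [0.3, -0.2, 0],
  ],
  delta_rot=[
    [0, 0, 0],
    [0, 0, 0],
    [0, 0, 0],
    [0, 0, 0],
    [0, 0, 0],
  ],
  claw=[0, 0, 0, 0, 0],
)

```text
t: 10.97
eef_pos: [555.2, -164.4, 193.4]
tcp_rot: [-3.141, 0.001, 0.488]
ft_force: [-0.4, 0.3, -0.1]
opening: 0.999
grip_force: 0.0
```

Run:
```python
from h import *
s=state();c=calibration("wrist");im=read_camera("wrist");p=s["eef_pos"];print(s["t"],p,s["opening"])
np.save("w6.npy",c["T"]);cv2.imwrite("pics/w6.png",im[:,:,::-1])
h=cv2.cvtColor(im,cv2.COLOR_RGB2HSV)
def big(lo,hi):
    m=cv2.inRange(h,np.array(lo),np.array(hi));m=cv2.morphologyEx(m,cv2.MORPH_OPEN,np.ones((3,3)));m[275:]=0
    return sorted([cv2.convexHull(q) for q in cv2.findContours(m,cv2.RETR_EXTERNAL,cv2.CHAIN_APPROX_NONE)[0]],key=cv2.contourArea)[-2:]
for n,lo,hi,z in(("yellow",(20,150,60),(32,255,255),42),("blue",(75,35,40),(105,255,255),56),("pink",(165,30,70),(179,150,255),52)):
    for b in big(lo,hi):
        u=cen(b);print(n,cv2.contourArea(b),u.round(1),cv2.boundingRect(b),ray(c,u,z).round(1))
```

```text
10.9667 [ 555.16134968 -164.43786851  193.36712437] 0.9989687104629075
yellow 2559.5 [356.2  99.1] (323, 73, 65, 52) [ 662.2 -187.5]
blue 3645.5 [195.4 238.4] (160, 200, 71, 75) [ 477.2 -115. ]
pink 89.5 [213.6 268.3] (203, 261, 20, 14) [ 455.1 -144.1]
pink 1020.5 [229.9 224.6] (205, 195, 47, 57) [ 504.1 -138.3]
```

View pics/w6.png

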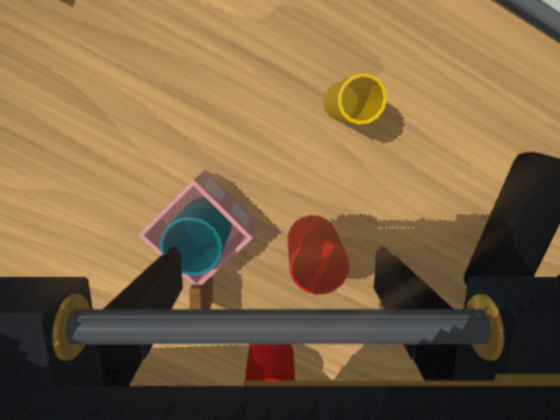

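Blue cup stands in the caddy (rim centre (191,247)); yellow rim centre at (362,99). Computing the targets.

Run:
```python
from h import *
c=dict(T=np.load("w6.npy"),camera_matrix=np.load("K.npy"))
print("yellow",ray(c,(362.5,98.5),92),"blue",ray(c,(191.5,247),76), "fin end/start top", ray(c,(201,308),62))
print("diam",374*38/np.linalg.norm([1])/49, (np.linalg.inv(c["T"])@np.append(ray(c,(362,99),92),[92,1]))[2])
im=cv2.imread("pics/top5.png")[:,:,::-1].copy();t=calibration("top")
b=blobs(im,"yellow")[0];print("top yellow",ray(t,cen(b),50))
```

```text
yellow [ 659.31879472 -183.32209231] blue [ 476.37785058 -116.05826179] fin end/start top [ 414.92421994 -151.02597318]
diam 290.0408163265306 292.32369672990757
top yellow [ 658.9173574  -182.78567032]
```

>>> arm_command(
  delta_pos=[
    [0.14, -0.025, 0],
    [0.28, -0.05, 0],
    [0.416, -0.076, 0],
    [0.416, -0.076, -0.06],
    [0.416, -0.076, -0.12],
  ],
  delta_rot=[
    [0, 0, 0],
    [0, 0, 0],
    [0, 0, 0],
    [0, 0, 0],
    [0, 0, 0],
  ],
  claw=[0, 0, 0, 0, 0],
)

```text
t: 11.43
eef_pos: [659.8, -182.6, 163.6]
tcp_rot: [3.141, -0.001, 0.49]
ft_force: [-0.3, 0.0, -1.1]
opening: 0.999
grip_force: 0.0
```

>>> arm_command(
  delta_pos=[
    [0, 0, -0.1],
    [0, 0, -0.2],
    [0, 0, -0.3],
    [0, 0, -0.38],
    [0, 0, -0.412],
  ],
  delta_rot=[
    [0, 0, 0],
    [0, 0, 0],
    [0, 0, 0],
    [0, 0, 0],
    [0, 0, 0],
  ],
  claw=[0, 0, 0, 0, 0],
)

```text
t: 11.85
eef_pos: [657.1, -181.9, 58.3]
tcp_rot: [-3.138, 0.003, 0.489]
ft_force: [0.3, -0.0, -0.3]
opening: 1.0
grip_force: 0.0
```

>>> arm_command(
  delta_pos=[
    [0, 0, 0],
    [0, 0, 0],
    [0, 0, 0],
    [0, 0, 0],
    [0, 0, 0],
  ],
  delta_rot=[
    [0, 0, 0],
    [0, 0, 0],
    [0, 0, 0],
    [0, 0, 0],
    [0, 0, 0],
  ],
  claw=[1, 1, 1, 1, 1],
)

```text
t: 12.27
eef_pos: [659.5, -183.2, 62.1]
tcp_rot: [3.14, -0.001, 0.489]
ft_force: [0.2, -1.0, -0.2]
opening: 0.704
grip_force: 0.0
```

>>> arm_command(
  delta_pos=[
    [0, 0, 0],
    [0, 0, 0],
    [0, 0, 0],
    [0, 0, 0],
    [0, 0, 0],
  ],
  delta_rot=[
    [0, 0, 0],
    [0, 0, 0],
    [0, 0, 0],
    [0, 0, 0],
    [0, 0, 0],
  ],
  claw=[1, 1, 1, 1, 1],
)

```text
t: 12.68
eef_pos: [659.1, -183.1, 60.9]
tcp_rot: [3.142, -0.0, 0.489]
ft_force: [-0.1, 0.2, 1.0]
opening: 0.375
grip_force: 30.0
```

>>> arm_command(
  delta_pos=[
    [0, 0, 0],
    [0, 0, 0],
    [0, 0, 0],
    [0, 0, 0],
    [0, 0, 0],
  ],
  delta_rot=[
    [0, 0, 0],
    [0, 0, 0],
    [0, 0, 0],
    [0, 0, 0],
    [0, 0, 0],
  ],
  claw=[1, 1, 1, 1, 1],
)

```text
t: 13.1
eef_pos: [659.1, -183.1, 60.9]
tcp_rot: [3.141, 0.0, 0.489]
ft_force: [0.2, 0.5, 0.5]
opening: 0.376
grip_force: 30.0
```

>>> arm_command(
  delta_pos=[
    [0, 0, 0.06],
    [0, 0, 0.18],
    [0, 0, 0.32],
    [0, 0, 0.44],
    [0, 0, 0.48],
  ],
  delta_rot=[
    [0, 0, 0],
    [0, 0, 0],
    [0, 0, 0],
    [0, 0, 0],
    [0, 0, 0],
  ],
  claw=[1, 1, 1, 1, 1],
)

```text
t: 13.52
eef_pos: [660.4, -183.6, 185.7]
tcp_rot: [3.137, -0.004, 0.489]
ft_force: [0.3, -0.5, 0.5]
opening: 0.375
grip_force: 30.0
```

>>> arm_command(
  delta_pos=[
    [-0.08, 0.01, 0],
    [-0.2, 0.03, 0],
    [-0.32, 0.05, 0],
    [-0.44, 0.07, 0],
    [-0.54, 0.09, 0],
  ],
  delta_rot=[
    [0, 0, 0],
    [0, 0, 0],
    [0, 0, 0],
    [0, 0, 0],
    [0, 0, 0],
  ],
  claw=[1, 1, 1, 1, 1],
)

```text
t: 13.93
eef_pos: [521.8, -160.0, 180.1]
tcp_rot: [-3.141, 0.001, 0.489]
ft_force: [-0.2, -0.3, -0.8]
opening: 0.375
grip_force: 30.0
```

>>> arm_command(
  delta_pos=[
    [-0.1, 0.02, 0],
    [-0.22, 0.04, 0],
    [-0.32, 0.055, 0],
    [-0.39, 0.07, 0],
    [-0.396, 0.07, 0],
  ],
  delta_rot=[
    [0, 0, 0],
    [0, 0, 0],
    [0, 0, 0],
    [0, 0, 0],
    [0, 0, 0],
  ],
  claw=[1, 1, 1, 1, 1],
)

```text
t: 14.35
eef_pos: [422.2, -142.1, 180.6]
tcp_rot: [-3.14, 0.001, 0.489]
ft_force: [1.2, -0.3, 0.0]
opening: 0.377
grip_force: 30.0
```

Run:
```python
from h import *
s=state();c=calibration("wrist");im=read_camera("wrist");p=s["eef_pos"];print(s["t"],p,s["opening"],s["ft_force"])
np.save("w7.npy",c["T"]);cv2.imwrite("pics/w7.png",im[:,:,::-1])
h=cv2.cvtColor(im,cv2.COLOR_RGB2HSV)
for n,lo,hi in(("yellow",(20,150,60),(32,255,255)),("blue",(75,35,40),(105,255,255)),("pink",(165,30,70),(179,150,255))):
    m=cv2.inRange(h,np.array(lo),np.array(hi));m=cv2.morphologyEx(m,cv2.MORPH_OPEN,np.ones((3,3)))
    if n=="yellow": m[300:]=0
    for q in cv2.findContours(m,cv2.RETR_EXTERNAL,cv2.CHAIN_APPROX_NONE)[0]:
        if cv2.contourArea(q)>250:
            b=cv2.convexHull(q);r=cv2.approxPolyDP(b,5,True)[:,0];print(n,cv2.contourArea(b),cv2.boundingRect(b),r.tolist() if n=="pink" else "",[ray(c,u,52).round(1).tolist() for u in r] if n=="pink" else "")
            if n=="blue":
                # bright rim row extents of the blob by row
                y0,hh=cv2.boundingRect(b)[1::2];print([(y,int(np.where(m[y])[0].min()),int(np.where(m[y])[0].max())) for y in range(y0,y0+hh,6)])
print([proj(c,p+[0,0,d]).round() for d in(0,31)])
```

```text
14.35 [ 422.21160455 -142.12603047  180.599933  ] 0.37652118611153024 [ 1.24697702 -0.3137507   0.01630361]
yellow 6626.0 (240, 191, 77, 109)  
blue 3935.0 (248, 88, 71, 72)  
[(88, 278, 286), (94, 264, 302), (100, 257, 308), (106, 253, 312), (112, 250, 316), (118, 248, 317), (124, 248, 318), (130, 249, 317), (136, 251, 316), (142, 253, 313), (148, 258, 309), (154, 264, 302)]
pink 1784.0 (278, 104, 67, 75) [[328, 104], [344, 124], [281, 178], [278, 161]] [[511.9, -142.2], [504.0, -162.8], [436.6, -137.0], [448.8, -127.4]]
pink 3491.0 (219, 54, 98, 82) [[284, 54], [316, 93], [233, 135], [219, 118]] [[529.1, -90.2], [514.8, -128.7], [450.4, -82.0], [457.6, -65.0]]
[array([278., 244.]), array([278., 266.])]
```

Run:
```python
from h import *
c=dict(T=np.load("w7.npy"),camera_matrix=np.load("K.npy"))
print("blue",ray(c,(283,124),76),"caddy",[ray(c,u,52).round(1) for u in((284,54),(344,124),(219,118),(281,179))])
h=cv2.cvtColor(cv2.imread("pics/w7.png"),cv2.COLOR_BGR2HSV);m=cv2.inRange(h,np.array([20,150,60]),np.array([32,255,255]))
print([(y,*(np.where(m[y,200:360])[0][[0,-1]]+200)) for y in range(192,312,8) if m[y,200:360].any()])
```

```text
blue [ 479.90657666 -115.42797471] caddy [array([529.1, -90.2]), array([ 504. , -162.8]), array([457.6, -65. ]), array([ 435.8, -137.4])]
[(192, np.int64(269), np.int64(286)), (200, np.int64(257), np.int64(296)), (208, np.int64(253), np.int64(301)), (216, np.int64(250), np.int64(303)), (224, np.int64(248), np.int64(305)), (232, np.int64(247), np.int64(307)), (240, np.int64(245), np.int64(309)), (248, np.int64(244), np.int64(311)), (256, np.int64(240), np.int64(314)), (264, np.int64(240), np.int64(316)), (272, np.int64(240), np.int64(315)), (280, np.int64(240), np.int64(315)), (288, np.int64(245), np.int64(311)), (296, np.int64(200), np.int64(359)), (304, np.int64(200), np.int64(359))]
```

>>> arm_command(
  delta_pos=[
    [0.07, 0.036, 0],
    [0.14, 0.072, 0],
    [0.218, 0.112, 0],
    [0.218, 0.112, 0],
    [0.218, 0.112, 0],
  ],
  delta_rot=[
    [0, 0, 0],
    [0, 0, 0],
    [0, 0, 0],
    [0, 0, 0],
    [0, 0, 0],
  ],
  claw=[1, 1, 1, 1, 1],
)

```text
t: 14.82
eef_pos: [480.6, -114.8, 180.2]
tcp_rot: [-3.141, 0.0, 0.49]
ft_force: [-0.6, 0.5, 0.2]
opening: 0.371
grip_force: 30.0
```

>>> arm_command(
  delta_pos=[
    [0, 0, -0.02],
    [0, 0, -0.06],
    [0, 0, -0.1],
    [0, 0, -0.14],
    [0, 0, -0.18],
  ],
  delta_rot=[
    [0, 0, 0],
    [0, 0, 0],
    [0, 0, 0],
    [0, 0, 0],
    [0, 0, 0],
  ],
  claw=[1, 1, 1, 1, 1],
)

```text
t: 15.23
eef_pos: [479.0, -115.6, 135.1]
tcp_rot: [-3.142, 0.0, 0.488]
ft_force: [0.1, 0.8, -0.5]
opening: 0.376
grip_force: 30.0
```

>>> arm_command(
  delta_pos=[
    [0, 0, -0.04],
    [0, 0, -0.08],
    [0, 0, -0.12],
    [0, 0, -0.16],
    [0, 0, -0.2],
  ],
  delta_rot=[
    [0, 0, 0],
    [0, 0, 0],
    [0, 0, 0],
    [0, 0, 0],
    [0, 0, 0],
  ],
  claw=[1, 1, 1, 1, 1],
)

```text
t: 15.65
eef_pos: [479.0, -115.6, 85.1]
tcp_rot: [-3.142, 0.0, 0.488]
ft_force: [0.5, -0.3, -1.6]
opening: 0.376
grip_force: 30.0
```

>>> arm_command(
  delta_pos=[
    [0, 0, -0.02],
    [0, 0, -0.04],
    [0, 0, -0.06],
    [0, 0, -0.064],
    [0, 0, -0.064],
  ],
  delta_rot=[
    [0, 0, 0],
    [0, 0, 0],
    [0, 0, 0],
    [0, 0, 0],
    [0, 0, 0],
  ],
  claw=[1, 1, 1, 1, 1],
)

```text
t: 16.07
eef_pos: [479.5, -115.2, 69.7]
tcp_rot: [-3.141, 0.0, 0.489]
ft_force: [0.3, 0.1, -0.5]
opening: 0.378
grip_force: 30.0
```

Free all the way. Releasing, rising and checking numerically.

>>> arm_command(
  delta_pos=[
    [0, 0, -0.004],
    [0, 0, -0.004],
    [0, 0, -0.004],
    [0, 0, -0.004],
    [0, 0, -0.004],
  ],
  delta_rot=[
    [0, 0, 0],
    [0, 0, 0],
    [0, 0, 0],
    [0, 0, 0],
    [0, 0, 0],
  ],
  claw=[0.35, 0.35, 0.35, 0.35, 0.35],
)

```text
t: 16.48
eef_pos: [479.7, -115.1, 69.0]
tcp_rot: [3.141, -0.0, 0.489]
ft_force: [-0.8, 0.2, -0.2]
opening: 0.635
grip_force: 0.0
```

>>> arm_command(
  delta_pos=[
    [0, 0, 0.08],
    [0, 0, 0.2],
    [0, 0, 0.36],
    [0, 0, 0.5],
    [0, 0, 0.6],
  ],
  delta_rot=[
    [0, 0, 0],
    [0, 0, 0],
    [0, 0, 0],
    [0, 0, 0],
    [0, 0, 0],
  ],
  claw=[0.5, 0.5, 0.5, 0.5, 0.5],
)

```text
t: 16.9
eef_pos: [479.9, -115.2, 222.1]
tcp_rot: [3.139, -0.002, 0.489]
ft_force: [1.2, -0.5, 0.6]
opening: 0.505
grip_force: 0.0
```

>>> arm_command(
  delta_pos=[
    [-0.08, -0.04, 0],
    [-0.17, -0.09, 0],
    [-0.24, -0.13, 0],
    [-0.28, -0.15, 0],
    [-0.28, -0.15, 0],
  ],
  delta_rot=[
    [0, 0, 0],
    [0, 0, 0],
    [0, 0, 0],
    [0, 0, 0],
    [0, 0, 0],
  ],
  claw=[0.5, 0.5, 0.5, 0.5, 0.5],
)

```text
t: 17.32
eef_pos: [408.3, -153.1, 219.1]
tcp_rot: [3.141, 0.0, 0.487]
ft_force: [-0.7, -0.2, -0.4]
opening: 0.5
grip_force: 0.0
```

Run:
```python
from h import *
s=state();c=calibration("wrist");im=read_camera("wrist");p=s["eef_pos"];print(s["t"],p,s["opening"],s["ft_force"])
np.save("w8.npy",c["T"]);cv2.imwrite("pics/w8.png",im[:,:,::-1])
h=cv2.cvtColor(im,cv2.COLOR_RGB2HSV)
for n,lo,hi in(("yellow",(20,150,60),(32,255,255)),("blue",(75,35,40),(105,255,255)),("pink",(165,30,70),(179,150,255)),("fin",(5,90,40),(14,255,200))):
    m=cv2.inRange(h,np.array(lo),np.array(hi));m[270:]=0
    if n!="fin":m=cv2.morphologyEx(m,cv2.MORPH_OPEN,np.ones((3,3)))
    for q in cv2.findContours(m,cv2.RETR_EXTERNAL,cv2.CHAIN_APPROX_NONE)[0]:
        if cv2.contourArea(q)>150:
            b=cv2.convexHull(q);r=cv2.approxPolyDP(b,5,True)[:,0];print(n,cv2.contourArea(b),cv2.boundingRect(b),r.tolist() if n in("pink","fin") else "",[ray(c,u,52 if n=="pink" else 62).round(1).tolist() for u in r] if n in("pink","fin") else "")
T=calibration("top");t=read_camera("top")
hh=cv2.cvtColor(t,cv2.COLOR_RGB2HSV);print("fence hsv",hh[194,260],hh[215,238],"desk",hh[205,330])
m=cv2.inRange(hh,np.array([3,100,30]),np.array([13,255,140]))[170:250,225:300];cv2.imwrite("pics/top8.png",t[:,:,::-1])
for y in range(12,80,5):
    x=np.where(m[y])[0];print(y+170,(x.min()+225,x.max()+225,len(x)) if len(x) else None,end=' ')
print()
for xx in range(5,75,6):
    y=np.where(m[:,xx])[0];print(xx+225,(y.min()+170,y.max()+170,len(y)) if len(y) else None,end=' ')
```

```text
17.3167 [ 408.31163232 -153.11370813  219.11865768] 0.5002731580599677 [-0.7161504  -0.24582009 -0.43226704]
yellow 1719.0 (254, 78, 46, 48)  
blue 2502.0 (247, 69, 63, 61)  
pink 349.5 (259, 57, 37, 16) [[259, 69], [276, 57], [295, 71]] [[497.8, -85.2], [514.4, -94.3], [512.0, -115.7]]
pink 3633.0 (221, 40, 94, 81) [[280, 40], [314, 82], [240, 120], [221, 98]] [[528.9, -90.8], [511.8, -136.1], [448.2, -90.1], [457.9, -65.1]]
fin 1846.0 (313, 228, 62, 42) [[374, 269], [316, 269], [314, 243], [325, 231], [346, 230]] [[379.0, -282.2], [350.5, -228.6], [374.7, -212.5], [391.3, -216.0], [402.2, -234.3]]
fin 4148.5 (359, 95, 81, 65) [[438, 114], [437, 139], [413, 159], [373, 148], [359, 131], [365, 107], [383, 97], [418, 95]] [[540.5, -251.7], [521.1, -264.0], [494.5, -254.4], [485.3, -214.8], [492.7, -194.7], [514.0, -188.2], [529.3, -198.2], [545.9, -225.8]]
fin 4982.5 (269, 54, 68, 152) [[295, 54], [336, 104], [279, 205], [271, 205], [269, 154]] [[523.5, -108.8], [503.6, -163.1], [393.4, -161.8], [389.7, -154.8], [433.6, -129.6]]
fence hsv [ 12 135 134] [ 13 135 108] desk [ 17 103 159]
182 None 187 None 192 (np.int64(234), np.int64(277), 43) 197 (np.int64(234), np.int64(276), 20) 202 (np.int64(235), np.int64(239), 5) 207 (np.int64(234), np.int64(239), 6) 212 (np.int64(234), np.int64(238), 5) 217 (np.int64(234), np.int64(239), 6) 222 (np.int64(235), np.int64(238), 4) 227 (np.int64(234), np.int64(237), 4) 232 (np.int64(234), np.int64(238), 5) 237 None 242 None 247 None 
230 None 236 (np.int64(191), np.int64(234), 44) 242 (np.int64(191), np.int64(196), 6) 248 (np.int64(191), np.int64(196), 6) 254 (np.int64(191), np.int64(196), 6) 260 (np.int64(191), np.int64(196), 6) 266 (np.int64(191), np.int64(196), 6) 272 (np.int64(191), np.int64(196), 5) 278 (np.int64(193), np.int64(196), 3) 284 None 290 None 296 None
```

Yellow's rim (centre (277,102)) is concentric with blue's (278,99), so both are nested and upright. The fin's end is at (391.5,-158), yaw ≈ -19°. Gripping the fin.

>>> arm_command(
  delta_pos=[
    [-0.007, 0.01, -0.06],
    [-0.007, 0.01, -0.2],
    [-0.007, 0.01, -0.34],
    [-0.007, 0.01, -0.48],
    [-0.007, 0.01, -0.6],
  ],
  delta_rot=[
    [0, 0, -0.022],
    [0, 0, -0.022],
    [0, 0, -0.022],
    [0, 0, -0.022],
    [0, 0, -0.022],
  ],
  claw=[0.5, 0.5, 0.5, 0.5, 0.5],
)

```text
t: 17.83
eef_pos: [408.4, -149.5, 66.9]
tcp_rot: [-3.142, -0.0, 0.455]
ft_force: [0.7, -1.2, 0.0]
opening: 0.503
grip_force: 0.0
```

>>> arm_command(
  delta_pos=[
    [0, 0, -0.05],
    [0, 0, -0.1],
    [0, 0, -0.15],
    [0, 0, -0.2],
    [0, 0, -0.22],
  ],
  delta_rot=[
    [0, 0, 0],
    [0, 0, 0],
    [0, 0, 0],
    [0, 0, 0],
    [0, 0, 0],
  ],
  claw=[0.5, 0.5, 0.5, 0.5, 0.5],
)

```text
t: 18.25
eef_pos: [408.2, -149.5, 12.2]
tcp_rot: [-3.14, 0.001, 0.455]
ft_force: [-0.4, -0.0, 0.7]
opening: 0.499
grip_force: 0.0
```

>>> arm_command(
  delta_pos=[
    [0, 0, 0],
    [0, 0, 0],
    [0, 0, 0],
    [0, 0, 0],
    [0, 0, 0],
  ],
  delta_rot=[
    [0, 0, 0],
    [0, 0, 0],
    [0, 0, 0],
    [0, 0, 0],
    [0, 0, 0],
  ],
  claw=[1, 1, 1, 1, 1],
)

```text
t: 18.67
eef_pos: [408.1, -150.2, 14.4]
tcp_rot: [3.141, -0.001, 0.454]
ft_force: [0.5, 0.4, -0.5]
opening: 0.206
grip_force: 0.0
```

>>> arm_command(
  delta_pos=[
    [0, 0, 0],
    [0, 0, 0],
    [0, 0, 0],
    [0, 0, 0],
    [0, 0, 0],
  ],
  delta_rot=[
    [0, 0, 0],
    [0, 0, 0],
    [0, 0, 0],
    [0, 0, 0],
    [0, 0, 0],
  ],
  claw=[1, 1, 1, 1, 1],
)

```text
t: 19.08
eef_pos: [407.9, -150.2, 14.2]
tcp_rot: [3.141, -0.0, 0.454]
ft_force: [-0.6, 0.3, 6.4]
opening: 0.126
grip_force: 30.0
```

Run:
```python
from h import *
t=cv2.imread("pics/top0.png").astype(float)[:,:,1];T=calibration("top");print(state()["opening"],state()["grip_force"])
# sub-pixel edges: profile gradients along rows (side fence) and columns (back fence)
def edges(prof,x0,lo,hi):
    g=np.gradient(prof)
    out=[]
    for sgn in(1,-1):
        i=int(np.argmax(sgn*g[lo:hi]))+lo;w=np.clip(sgn*g[i-1:i+2],0,None);out.append(x0+(w*np.arange(i-1,i+2)).sum()/w.sum())
    return out
S=np.array([[y]+edges(t[y-1:y+2,225:255].mean(0),225,3,27) for y in range(203,232,3)])
B=np.array([[x]+edges(t[180:210,x-1:x+2].mean(1),180,3,27) for x in range(246,274,3)])
print(S.round(1).tolist());print(B.round(1).tolist())
for nm,A,f in(("side",S,lambda a,v:(v,a)),("back",B,lambda a,v:(a,v))):
    for j in(1,2):
        k,b=np.polyfit(A[:,0],A[:,j],1)
        P=[ray(T,f(a,k*a+b),60) for a in(A[0,0],A[-1,0])];d=P[1]-P[0];print(nm,j,np.round(P,1).tolist(),"ang",np.degrees(np.arctan2(d[1],d[0])).round(2))
```

```text
0.1261012233726423 29.994229674339294
[[203.0, 249.8, 233.0], [206.0, 249.2, 233.0], [209.0, 249.2, 233.0], [212.0, 249.2, 233.0], [215.0, 249.2, 232.9], [218.0, 249.2, 232.7], [221.0, 249.2, 232.2], [224.0, 249.2, 232.1], [227.0, 249.2, 232.2], [230.0, 249.2, 232.2]]
[[246.0, 198.2, 190.0], [249.0, 198.1, 189.9], [252.0, 198.1, 189.9], [255.0, 198.0, 189.9], [258.0, 198.1, 189.9], [261.0, 198.0, 189.9], [264.0, 198.0, 190.0], [267.0, 198.0, 190.0], [270.0, 198.0, 189.9], [273.0, 198.2, 190.0]]
side 1 [[588.3, 209.0], [507.0, 209.4]] ang 179.75
side 2 [[588.3, 257.8], [507.0, 260.5]] ang 178.15
back 1 [[603.2, 219.3], [603.3, 138.0]] ang -89.96
back 2 [[628.0, 219.5], [627.9, 138.0]] ang -90.11
```

The fin is gripped (12 mm). Corner inner point ≈ (610.5, 240), yaw ≈ 0, so the seated grip point is ≈ (513.5, 143). Sliding to just short of it while turning +19°.

>>> arm_command(
  delta_pos=[
    [0.012, 0.04, 0],
    [0.032, 0.106, 0],
    [0.056, 0.184, 0],
    [0.082, 0.27, 0],
    [0.108, 0.356, 0],
  ],
  delta_rot=[
    [0, 0, 0.01],
    [0, 0, 0.02],
    [0, 0, 0.035],
    [0, 0, 0.05],
    [0, 0, 0.07],
  ],
  claw=[1, 1, 1, 1, 1],
)

```text
t: 19.5
eef_pos: [435.5, -60.9, 14.2]
tcp_rot: [3.14, -0.001, 0.564]
ft_force: [-1.3, -5.2, 3.6]
opening: 0.124
grip_force: 30.0
```

>>> arm_command(
  delta_pos=[
    [0.022, 0.071, 0],
    [0.044, 0.142, 0],
    [0.065, 0.213, 0],
    [0.087, 0.285, 0],
    [0.108, 0.356, 0],
  ],
  delta_rot=[
    [0, 0, 0.015],
    [0, 0, 0.03],
    [0, 0, 0.045],
    [0, 0, 0.06],
    [0, 0, 0.07],
  ],
  claw=[1, 1, 1, 1, 1],
)

```text
t: 19.92
eef_pos: [462.3, 28.4, 14.3]
tcp_rot: [3.141, -0.0, 0.675]
ft_force: [-1.0, -6.0, 6.0]
opening: 0.12
grip_force: 30.0
```

>>> arm_command(
  delta_pos=[
    [0.026, 0.086, 0],
    [0.052, 0.172, 0],
    [0.076, 0.25, 0],
    [0.096, 0.316, 0],
    [0.108, 0.356, 0],
  ],
  delta_rot=[
    [0, 0, 0.015],
    [0, 0, 0.03],
    [0, 0, 0.045],
    [0, 0, 0.06],
    [0, 0, 0.071],
  ],
  claw=[1, 1, 1, 1, 1],
)

```text
t: 20.33
eef_pos: [489.3, 118.0, 14.2]
tcp_rot: [3.141, -0.0, 0.788]
ft_force: [-1.7, -6.3, 8.5]
opening: 0.125
grip_force: 30.0
```

Run:
```python
from h import *
s=state();c=calibration("wrist");im=read_camera("wrist");p=s["eef_pos"];print(s["t"],p,s["tcp_rot"],s["opening"],s["ft_force"],s["moment"])
np.save("w9.npy",c["T"]);cv2.imwrite("pics/w9.png",im[:,:,::-1])
h=cv2.cvtColor(im,cv2.COLOR_RGB2HSV)
for n,lo,hi,z in(("yellow",(20,150,60),(32,255,255),100),("blue",(75,35,40),(105,255,255),76),("pink",(165,30,70),(179,150,255),52),("wood",(3,100,30),(13,255,150),52)):
    m=cv2.inRange(h,np.array(lo),np.array(hi));m[270:]=0;m=cv2.morphologyEx(m,cv2.MORPH_OPEN,np.ones((3,3)))
    for q in cv2.findContours(m,cv2.RETR_EXTERNAL,cv2.CHAIN_APPROX_NONE)[0]:
        if cv2.contourArea(q)>250:
            r=cv2.approxPolyDP(q if n=="wood" else cv2.convexHull(q),4,True)[:,0];print(n,cv2.contourArea(q),cv2.boundingRect(q),[(u.tolist(),ray(c,u,z).round(1).tolist()) for u in r] if n in("pink","wood") else ray(c,cen(q),z))
T=calibration("top");t=read_camera("top");cv2.imwrite("pics/top9.png",t[:,:,::-1])
for k in("pink","yellow","blue"):
    for b in blobs(t,k,20):print(k,cen(b).round(1),cv2.contourArea(b),ray(T,cen(b),60).round(1))
```

```text
20.3333 [489.34439081 118.02071318  14.24039258] [ 3.14081800e+00 -3.08103212e-04  7.87754963e-01] 0.1250502066772454 [-1.69450437 -6.32674991  8.54607192] [-1.25042386  0.351098   -0.13063437]
yellow 13987.5 (218, 27, 132, 138) [546.39469937 173.71634704]
blue 20719.0 (204, 10, 160, 168) [547.77701138 174.52298325]
pink 1081.5 (242, 177, 73, 36) [([242, 185], [507.5, 160.0]), ([276, 177], [521.0, 151.7]), ([314, 188], [529.7, 136.0]), ([289, 212], [513.8, 135.9]), ([267, 212], [506.5, 143.0])]
pink 1270.5 (362, 61, 50, 77) [([383, 61], [586.9, 154.9]), ([411, 95], [586.6, 136.2]), ([362, 137], [560.2, 137.7]), ([364, 96], [572.2, 150.0])]
pink 6954.5 (145, 0, 236, 156) [([380, 57], [587.0, 157.0]), ([211, 155], [507.6, 179.0]), ([145, 95], [506.4, 215.9]), ([224, 0], [556.7, 216.9]), ([331, 0], [587.0, 186.8])]
pink [257.4 215.1] 380.5 [551.7 184.8]
pink [513.  117.7] 5735.0 [ 851.1 -596.6]
```

Caddy centre is (546.5,176), yaw ≈ 0, with the cups inside it. Creeping diagonally into the corner with an eye on the forces.

>>> arm_command(
  delta_pos=[
    [0.016, 0.016, 0.002],
    [0.032, 0.032, 0.002],
    [0.046, 0.046, 0.002],
    [0.058, 0.058, 0.002],
    [0.066, 0.066, 0.002],
  ],
  delta_rot=[
    [0, 0, 0],
    [0, 0, 0],
    [0, 0, 0],
    [0, 0, 0],
    [0, 0, 0],
  ],
  claw=[1, 1, 1, 1, 1],
)

```text
t: 20.85
eef_pos: [505.5, 133.4, 14.3]
tcp_rot: [-3.141, 0.0, 0.785]
ft_force: [-2.9, -3.9, 2.4]
opening: 0.121
grip_force: 30.0
```

>>> arm_command(
  delta_pos=[
    [0.004, 0.004, 0],
    [0.008, 0.008, 0],
    [0.011, 0.011, 0],
    [0.014, 0.014, 0],
    [0.016, 0.016, 0],
  ],
  delta_rot=[
    [0, 0, 0],
    [0, 0, 0],
    [0, 0, 0],
    [0, 0, 0],
    [0, 0, 0],
  ],
  claw=[1, 1, 1, 1, 1],
)

```text
t: 21.27
eef_pos: [509.3, 137.4, 14.3]
tcp_rot: [3.142, 0.0, 0.786]
ft_force: [-1.9, -1.8, 1.3]
opening: 0.124
grip_force: 30.0
```

>>> arm_command(
  delta_pos=[
    [0.002, 0.002, 0],
    [0.004, 0.004, 0],
    [0.006, 0.006, 0],
    [0.008, 0.008, 0],
    [0.01, 0.01, 0],
  ],
  delta_rot=[
    [0, 0, 0],
    [0, 0, 0],
    [0, 0, 0],
    [0, 0, 0],
    [0, 0, 0],
  ],
  claw=[1, 1, 1, 1, 1],
)

```text
t: 21.68
eef_pos: [511.9, 140.0, 14.3]
tcp_rot: [3.142, -0.0, 0.786]
ft_force: [-1.6, -0.7, -1.3]
opening: 0.119
grip_force: 30.0
```

>>> arm_command(
  delta_pos=[
    [0.002, 0.002, 0],
    [0.004, 0.004, 0],
    [0.004, 0.004, 0],
    [0.006, 0.006, 0],
    [0.006, 0.006, 0],
  ],
  delta_rot=[
    [0, 0, 0],
    [0, 0, 0],
    [0, 0, 0],
    [0, 0, 0],
    [0, 0, 0],
  ],
  claw=[1, 1, 1, 1, 1],
)

```text
t: 22.1
eef_pos: [513.4, 141.5, 14.3]
tcp_rot: [3.141, -0.0, 0.786]
ft_force: [0.8, -0.5, -2.2]
opening: 0.123
grip_force: 30.0
```

>>> arm_command(
  delta_pos=[
    [0.002, 0.002, 0],
    [0.004, 0.004, 0],
    [0.006, 0.006, 0],
    [0.008, 0.008, 0],
    [0.008, 0.008, 0],
  ],
  delta_rot=[
    [0, 0, 0],
    [0, 0, 0],
    [0, 0, 0],
    [0, 0, 0],
    [0, 0, 0],
  ],
  claw=[1, 1, 1, 1, 1],
)

```text
t: 22.52
eef_pos: [514.4, 142.9, 14.3]
tcp_rot: [-3.141, 0.002, 0.785]
ft_force: [-4.8, -7.2, 2.1]
opening: 0.124
grip_force: 30.0
```

Run:
```python
from h import *
s=state();c=calibration("wrist");im=read_camera("wrist");p=s["eef_pos"];print(s["t"],p,s["tcp_rot"],s["ft_force"],s["moment"])
np.save("w10.npy",c["T"]);cv2.imwrite("pics/w10.png",im[:,:,::-1])
h=cv2.cvtColor(im,cv2.COLOR_RGB2HSV)
# colours along the lines leaving the right (+x-y.. image right) corner of the rim: classify
lab=np.full(h.shape[:2],'.')
H,S,V=[h[...,i].astype(int) for i in range(3)]
lab[(H>=165)&(S<150)]='P';lab[(H>=3)&(H<=13)&(S>110)&(V<170)]='W';lab[(H>=15)&(H<=22)&(S>70)]='d';lab[(H>=20)&(H<=32)&(S>150)]='Y';lab[(H>=75)&(H<=105)&(S>35)]='B';lab[(S<40)&(V>120)]='w'
for y in range(0,270,9):print('%3d '%y+''.join(lab[y,::5]))
```

```text
22.5167 [514.41959087 142.91487676  14.30569623] [-3.14070901e+00  1.99317372e-03  7.85484610e-01] [-4.84592794 -7.23606401  2.08717789] [-1.10159196  0.87964885 -0.20593919]
  0 dddddddddddddddddddddddddddddddd.WWW....WWWW.PPPPPPPPPPPPPPPPPPPPPPWW.....WW.W..dddddddddddddddddddddddddddddddd
  9 ddddddddddddddddddddddddddddddd.W...........PPPPPPPPPPPwwPPPPPPPPPPPP..W...W.WW.W.dddddddddddddddddddddddddddddd
 18 ddddddddddddddddddddddddddddd.........W.WWPPPPPPPPBBBBBBBBBBBBBBPPPPPP.W.....W.....ddddddddddddddddddddddddddddd
 27 dddddddddddddddddddddddddddd........W....PPPPPP.BBBB.YYYYYYYYYBBBBBPPPPP......WW....dddddddddddddddddddddddddddd
 36 dddddddddddddddddddddddddd......W.W..WWPPPPPPBBBBYYYYYYYYYYYYYYY.BBBB.PPP.W.WWWW.W....dddddddddddddddddddddddddd
 45 dddddddddddddddddddddddddWW.W...WW....PPPPPPBBBYYYYYYYYYYYYYYYYYYYYBBBPPPPPWWWWWWW.....ddddddddddddddddddddddddd
 54 ddddddddddddddddddddddd.WWWW...W...WPPPPPPPBB.YYYYYYYYYYYYYYYYYYYYYYBBBP.PPP.WWW..WWW....ddddddddddddddddddddddd
 63 dddddddddddddddddddddd..WW..WW.W..PPPPPPPPBBBYYYYYYYYYYYYYYYYYYYYYYYYBBB...PPPWWWW.W.WWW..dddddddddddd
[... 1884 characters left out ...]
16 ddddddddddddddddddddddddddddddddddddddddddddddddddddddWWWWWddddddddddddddddddddddddddddddddddddddddddddddddddddd
225 dddddddddddddddddddddddddddddddddddddddddddddddddddddW..WWWddddddddddddddddddddddddddddddddddddddddddddddddddddd
234 ddddddddddddddddddddddddddddddddddddddddddddddddddddd....WWddddddddddddddddddddddddddddddddddddddddddddddddddddd
243 ..dddddddddddddddddddddddddddddddddddddddddddddddddddd...WWddddddddddddddddddddddddddddddddddddddddddddddddddddd
252 w.....ddddddddddddddddddddddddddddddddddddddddddddddd.......dddddddddddddddddddddddddddddddddddddddddddddddddddd
261 www.......ddddddddddddddddddddddddddddddddddddddddd.d......W.ddddddddddddddddddddddddddddddddddddddddddddddddddd
```

Contact is near the predicted spot: fence edges parallel to the caddy sides, no desk showing between. Pressing a bit further.

>>> arm_command(
  delta_pos=[
    [0.002, 0.002, 0],
    [0.004, 0.004, 0],
    [0.004, 0.004, 0],
    [0.004, 0.004, 0],
    [0.004, 0.004, 0],
  ],
  delta_rot=[
    [0, 0, 0],
    [0, 0, 0],
    [0, 0, 0],
    [0, 0, 0],
    [0, 0, 0],
  ],
  claw=[1, 1, 1, 1, 1],
)

```text
t: 22.98
eef_pos: [514.4, 143.4, 14.3]
tcp_rot: [-3.14, 0.004, 0.785]
ft_force: [-9.5, -10.0, 4.9]
opening: 0.123
grip_force: 30.1
```

>>> arm_command(
  delta_pos=[
    [0.002, 0.002, 0],
    [0.004, 0.004, 0],
    [0.004, 0.004, 0],
    [0.004, 0.004, 0],
    [0.004, 0.004, 0],
  ],
  delta_rot=[
    [0, 0, 0],
    [0, 0, 0],
    [0, 0, 0],
    [0, 0, 0],
    [0, 0, 0],
  ],
  claw=[1, 1, 1, 1, 1],
)

```text
t: 23.4
eef_pos: [514.5, 143.7, 14.2]
tcp_rot: [-3.139, 0.006, 0.785]
ft_force: [-12.7, -16.7, 7.8]
opening: 0.123
grip_force: 30.0
```

>>> arm_command(
  delta_pos=[
    [0.002, 0, 0],
    [0.004, 0, 0],
    [0.005, 0.001, 0],
    [0.005, 0.001, 0],
    [0.005, 0.001, 0],
  ],
  delta_rot=[
    [0, 0, 0],
    [0, 0, 0],
    [0, 0, 0],
    [0, 0, 0],
    [0, 0, 0],
  ],
  claw=[1, 1, 1, 1, 1],
)

```text
t: 23.82
eef_pos: [514.8, 144.0, 14.2]
tcp_rot: [-3.138, 0.007, 0.786]
ft_force: [-15.7, -15.1, 11.4]
opening: 0.124
grip_force: 30.0
```

Run:
```python
from h import *
s=state();c=calibration("wrist");im=read_camera("wrist");print(s["t"],s["eef_pos"],s["tcp_rot"],s["ft_force"],s["moment"])
cv2.imwrite("pics/w11.png",im[:,:,::-1]);h=cv2.cvtColor(im,cv2.COLOR_RGB2HSV);H,S,V=[h[...,i].astype(int) for i in range(3)]
# pink rim outer edge on each row, left (side fence) and right (back fence); next dark-wood top inner edge
P=(H>=163)&(S<150);L=[];R=[]
for y in range(10,96,3):
    x=np.where(P[y,100:450])[0]+100
    L.append((x.min(),y));R.append((x.max(),y))
for nm,A in(("side",L),("back",R)):
    q=np.array([ray(c,a,52) for a in A]);
    vx,vy,x0,y0=cv2.fitLine(q.astype(np.float32),cv2.DIST_HUBER,0,.01,.01).ravel();print(nm,"ang",np.degrees(np.arctan2(vy,vx)).round(2),"pt",x0,y0)
# fence outer top edges: last non-desk pixel per row
D=cv2.morphologyEx(((H>=14)&(S>60)&(V>120)).astype(np.uint8),cv2.MORPH_OPEN,np.ones((5,5)))
for nm,f in(("side",lambda r:np.where(D[r,:200]==0)[0].min()),("back",lambda r:np.where(D[r,330:]==0)[0].max()+330)):
    q=np.array([ray(c,(f(y),y),52) for y in range(10,110,3)]);vx,vy,x0,y0=cv2.fitLine(q.astype(np.float32),cv2.DIST_HUBER,0,.01,.01).ravel();print(nm,"fence outer ang",np.degrees(np.arctan2(vy,vx)).round(2),"pt",x0,y0)
t=read_camera("top");cv2.imwrite("pics/top11.png",t[:,:,::-1])
d=np.abs(t.astype(int)-cv2.imread("pics/top0.png")[:,:,::-1]).max(2)
for nm,(u,v) in dict(mug=(173,239),stapler=(184,285),tape=(182,186),tin=(317,152),case=(450,190),red1=(394,228),red2=(405,280)).items():print(nm,d[v-8:v+8,u-8:u+8].mean().round(1),end=' ')
```

```text
23.8167 [514.77981689 144.0119521   14.19189479] [-3.1376949   0.00736365  0.78553836] [-15.67160481 -15.09770118  11.3606284 ] [-2.7443398   2.8066754  -0.35619156]
side ang -0.55 pt 556.1091 241.84213
back ang 89.41 pt 612.86993 182.30519
side fence outer ang -0.51 pt 533.1557 259.37027
back fence outer ang 88.08 pt 629.8458 163.33148
mug 14.3 stapler 10.5 tape 13.6 tin 11.4 case 6.8 red1 13.5 red2 18.3
```

The caddy is flush: its faces are parallel to the fences (-0.55° vs -0.51°) and the 17–17.5 mm to the fences' outer edges matches the 18 mm fence thickness. It is pressing at about 15 N each way, still gripped. Handing in.

```bash
python3 -c "
from cell import *
print(job_done())"
```

```text
the job is handed in; nothing more can be done
None
```

The job is handed in at about 24 s: the blue cup stands in the caddy and the yellow cup in the blue one, and the gripper still holds the caddy's fin, pressing it flat against both fences at about 15 N each way; the verdict was not shown.

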